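# Tap the freshly glued knobs home in gluing order

## Task

Three of the drawer knobs standing proud on their wooden offcuts have just been glued: with the fingertips press each of these gently down until it sits home on its cork washer, first the red one, then the white oval one, then the blue one. Leave the pale wooden knob untouched, as it has no glue yet, and do not pick up, tip or shove any offcut or disturb the other things on the table.

Things in the scene. Friction and masses are not known exactly. Their poses are not given: they have to be found in the camera images.
- block_red: loose square wooden offcut 64x64x18 mm on an 8 mm black foam pad (about 0.4 kg together, free to slide on the table; the foam gives about 2 mm at 10 N and springs back) that carries the dark red wooden mushroom knob at its middle; origin at the centre of the underside of the pad, z up
- top_red (a point): centre of the top of the dark red wooden mushroom knob (54 mm across, 38 mm tall), right over the middle of its offcut; the point sinks with the knob and stands 67 mm above the table when the knob is home on its cork washer
- knob_red (a joint): how far the dark red wooden mushroom knob has slid straight down its dowel, m: 0 stands 12 mm proud of the washer, 0.012 is home; starts at 0 to 0.003; slides with about 3 N and stays where it is left
- block_white: loose square wooden offcut 64x64x18 mm on an 8 mm black foam pad (about 0.4 kg together, free to slide on the table; the foam gives about 2 mm at 10 N and springs back) that carries the white oval knob at its middle; origin at the centre of the underside of the pad, z up
- top_white (a point): centre of the top of the white oval knob (53x33 mm, 20 mm tall), right over the middle of its offcut; the point sinks with the knob and stands 49 mm above the table when the knob is home on its cork washer
- knob_white (a joint): how far the white oval knob has slid straight down its dowel, m: 0 stands 12 mm proud of the washer, 0.012 is home; starts at 0 to 0.003; slides with about 3 N and stays where it is left
- block_blue: loose square wooden offcut 64x64x18 mm on an 8 mm black foam pad (about 0.4 kg together, free to slide on the table; the foam gives about 2 mm at 10 N and springs back) that carries the blue round knob at its middle; origin at the centre of the underside of the pad, z up
- top_blue (a point): centre of the top of the blue round knob (30 mm across, 22 mm tall), right over the middle of its offcut; the point sinks with the knob and stands 51 mm above the table when the knob is home on its cork washer
- knob_blue (a joint): how far the blue round knob has slid straight down its dowel, m: 0 stands 12 mm proud of the washer, 0.012 is home; starts at 0 to 0.003; slides with about 3 N and stays where it is left
- block_pale: loose square wooden offcut 64x64x18 mm on an 8 mm black foam pad (about 0.4 kg together, free to slide on the table; the foam gives about 2 mm at 10 N and springs back) that carries the pale bare-wood ball knob at its middle; origin at the centre of the underside of the pad, z up
- top_pale (a point): centre of the top of the pale bare-wood ball knob (30 mm across, 32 mm tall), right over the middle of its offcut; the point sinks with the knob and stands 61 mm above the table when the knob is home on its cork washer
- knob_pale (a joint): how far the pale bare-wood ball knob has slid straight down its dowel, m: 0 stands 12 mm proud of the washer, 0.012 is home; starts at 0 to 0.003; slides with about 3 N and stays where it is left
- oil_can: green spray can, black cap, 53 mm across, 180 mm tall; bystander; origin at the centre of its underside
- masking_tape: flat cream roll of masking tape, 98 mm across, 24 mm high; bystander; origin at the centre of its underside
- paint_brush: small flat glue brush lying down, 173x32x13 mm; bystander; origin at the centre of its underside
- castor: brown iron furniture castor standing on its plate, 46x40x60 mm; bystander; origin at the centre of its underside
- tape_measure: yellow tape measure, 34x72x58 mm; bystander; origin at the centre of its underside
- dark_knob: loose dark brown knob, 38 mm across, 30 mm high, not on any block; bystander; origin at the centre of its underside
- screwdriver: screwdriver with red handle lying down, 209 mm long, 31 mm high; bystander; origin at the centre of its underside
- pencil: orange pencil lying down, 179 mm long; bystander; origin at the centre of its underside

How it is judged:
By the outcome, as a careful person would: the job done as asked, in the order asked, and still so for the second after the job is handed in, with the robot touching nothing.
It also fails if it takes over 46 s, if anything falls off the work surface, if the arm or the gripper's body presses on something with over 40 N, if the wrist force passes 120 N, or if a joint passes its speed limit or range.

## Robot

A 7-joint arm with a two-finger parallel gripper is mounted at the origin on a cart in front of the work surface, level with it; the furniture and walls round the work are solid. World frame = base frame: x ahead of the robot, y to its left, z up, the work surface at z = 0. Lengths are in m, angles in rad, forces in N, time in s.
With the tool pointing down it reaches from about 0.425 to 0.925 m from the base axis. Payload 6.8 kg.
Tool frame: the origin (TCP) lies on the centre line of the jaws, within the pads' length; the fingertips stand 25 mm ahead of it and the grasp point (between the pads) lies 6 mm ahead of it; z points along the fingers, x is the direction in which the jaws open and shut, and the axes are right-handed (so a half turn about z gives the same grasp; the last joint's range is limited). The gripper opens to 88 mm and grips with 3 to 60 N. Pads are 20 mm wide; open, the fingers measure 115 mm over their backs; the gripper's body (75 mm by 178 mm) begins 61 mm behind the grasp point.
Start: joints at [1.113, 0.477, 0.022, 1.555, -0.011, 1.109, -0.083], TCP at [0.231, -0.634, 0.248] pointing down, gripper open.
Joint ranges: [-2.96, 2.96], [-0.34, 2.1], [-1.41, 1.46], [0.24, 2.44], [-1.37, 4.51], [0.17, 1.92], [-2.96, 2.96]. Speed limits (rad/s): [2.39, 2.39, 3.14, 3.14, 3.14, 3.14, 3.14].

## Interface

Orientations are given as a unit quaternion [x, y, z, w].
In Python, from station import manip gives the robot as it stands.
- The arm moves only by the tool send_rows, never from a script. Its argument "steps" is a list of rows, each an object of numbers: "x", "y", "z": the shift along the tool's x, y, z in cm; "rx", "ry", "rz": the turn, a rotation vector about the tool's x, y, z in rad; "grip": the closure in counts, from 0 (fully open) to 255 (shut). A call has 1 to 5 rows; each row is the pose to reach, as a shift and turn from the pose commanded when the call began, along the tool's axes at that moment; what a row does not reach only later rows make up. A row lasts 1/10 s, in which the tool goes at most 50 mm and 8.59 degrees, less where a joint would pass 70% of its speed; a pose out of reach is approached as far as the arm can. A call with a gripper value outside its range is refused whole. The fingers move at their own pace and stop on an object; the grip force is fixed at half the most. Time passes only in rows, so rows that repeat a pose let the fingers close. It gives the time, the measured TCP pose, the force and the opening at its end, in the units of the state.
- manip.observe(): the state, without advancing time (a new reading comes with each control period).
- manip.snapshot(name): name is "scene" or "side" or "wrist"; returns a dict with "pixels" (384x512x3 uint8, red, green, blue), "intrinsics" (3x3 intrinsics, pixels), "dist_coeffs" ([k1, k2, p1, p2, k3] as OpenCV has them; the pictures are not rectified), "R" (3x3) and "t" (3): a world point X has camera coordinates R X + t. Camera axes: x right, y down, z forward; pixel columns grow to the right and rows downward; lengths in m; the calibration is good to about 2 mm. A picture is of the moment at which its call begins. There is no depth.
- manip.job_done(): hands the job in, once; it reports no verdict.
Trained networks look in a picture, given as the dict that the camera call returned (one of the last four; its "shot" number tells which), for a name from the list of things; names that differ only in an ending like _2 or _b are one class to them, and where a whole thing is asked for, a point or a joint stands for the part that bears it (a point fixed in the world has none). Each returns a list of dicts, best first, with "score" (0 to 1); they miss things now and then, are a little off and sometimes report something else, mostly with a low value. They report only what shows in the picture. A call takes as long as a camera call.
- manip.search_frame(picture, name): "at" ([x, y, z] in m, in world coordinates, good to about 4 mm: the middle of the surface that is visible of it).
- manip.masks_of(picture, name): "region" (384x512 bool, what is visible of it).
- manip.tip_of(picture, name): "at" ([x, y, z] in m, in world coordinates, good to about 4 mm: a listed point, or the origin of a listed thing).
The state is a dict: "time": time; "joint_positions": joint angles; "qvel": joint speeds; "tau": joint torques, N m; "tcp_pos": TCP position; "tcp_rot": TCP orientation; "wrist_force": force on the tool from outside, world axes, zero at the start; "wrist_torque": the same for the moment, N m; "opening": finger opening in m.
Only numpy, scipy, OpenCV 4.12 (cv2) and the standard library are available. Lean on these libraries where they do the work, as an engineer would, in place of code of your own. Each camera call takes 0.05 s, during which the arm holds its last target. There are 200 camera calls.

## Working session

There is one attempt and no reset: what is moved stays moved. The work goes in short steps, Python scripts to look and compute and a tool call to move; the robot and the scene stay as the last step left them, time stands still between calls to the robot, and variables do not carry over. Pictures are saved under pics/ and viewed, about 8 in all and at most 12, crops included, and the job is handed in when it is done.

Besides the shell and the picture viewer there is one more tool, called after "Request:" by a JSON object that holds its "op" and its "data", one argument or row to a line. send_rows: Moves the arm, as the interface text tells. Its arguments: {"type":"object","properties":{"steps":{"type":"array","items":{"type":"object","properties":{"x":{"type":"number"},"y":{"type":"number"},"z":{"type":"number"},"rx":{"type":"number"},"ry":{"type":"number"},"rz":{"type":"number"},"grip":{"type":"number"}}}}},"required":["steps"]}

```bash
mkdir -p pics
cat > h.py <<'E'
from station import manip
import numpy as np, cv2
def save(p,n): cv2.imwrite(f'pics/{n}.png',p['pixels'][:,:,::-1])
def proj(p,X):
    return cv2.projectPoints(np.float64([X]),cv2.Rodrigues(np.array(p['R']))[0],np.float64(p['t']),np.float64(p['intrinsics']),np.float64(p['dist_coeffs']))[0].ravel()
E
python3 - <<'E'
from h import *
s=manip.observe(); print({k:np.round(v,3) for k,v in s.items()})
ims=[]
for c in ['scene','side']:
    p=manip.snapshot(c); ims.append(p['pixels'])
    save(p,c+'1')
    for k in ['red','white','blue','pale']:
        for n in ['top_','block_']:
            r=manip.tip_of(p,n+k)
            print(c,n+k,[(np.round(d['at'],4),round(d['score'],2),proj(p,d['at']).round()) for d in r[:2]])
    if c=='scene':
        for n in 'oil_can masking_tape paint_brush castor tape_measure dark_knob screwdriver pencil'.split():
            r=manip.tip_of(p,n); print(n,[(np.round(d['at'],3),round(d['score'],2)) for d in r[:1]])
print(manip.observe()['time'])
E
```

```text
{'time': np.float64(0.0), 'joint_positions': array([ 1.113,  0.478,  0.022,  1.556, -0.012,  1.109, -0.083]), 'qvel': array([ 0.   , -0.002, -0.   , -0.001, -0.001,  0.001, -0.   ]), 'tau': array([-0.0000e+00, -5.8285e+01,  1.5350e+00, -2.7261e+01, -5.4000e-02,
        1.7000e-02,  0.0000e+00]), 'tcp_pos': array([ 0.231, -0.634,  0.247]), 'tcp_rot': array([ 0.819, -0.573, -0.001, -0.   ]), 'wrist_force': array([0.444, 0.18 , 0.952]), 'wrist_torque': array([-0.009,  0.026, -0.024]), 'opening': np.float64(0.088)}
scene top_red [(array([ 0.3706, -0.1238,  0.0004]), 0.63, array([358., 187.])), (array([ 0.6092, -0.0376,  0.0769]), 0.54, array([274., 149.]))]
scene block_red [(array([ 0.6077, -0.0406,  0.0019]), 0.68, array([275., 169.]))]
scene top_white [(array([0.4504, 0.0921, 0.0585]), 0.72, array([295., 204.])), (array([ 5.909e-01,  1.014e-01, -4.000e-04]), 0.67, array([250., 198.]))]
scene block_white [(array([0.4523, 0.0894, 0.0021]), 0.8, array([293., 218.])), (array([ 0.4515, -0.0768,  0.0716]), 0.46, array([329., 165.]))]
scene top_blue [(array([0.5903, 0.1007, 0.0634]), 0.57, ar
[... 756 characters left out ...]
top_red [(array([ 0.6106, -0.0394,  0.0793]), 0.96, array([313., 237.]))]
side block_red [(array([ 0.6101, -0.0388, -0.0012]), 0.68, array([308., 264.]))]
side top_white [(array([0.4501, 0.0888, 0.061 ]), 0.69, array([225., 204.])), (array([ 0.4522, -0.0729, -0.    ]), 0.5, array([232., 284.]))]
side block_white [(array([0.4534, 0.0931, 0.0005]), 0.58, array([228., 222.]))]
side top_blue [(array([0.5906, 0.0992, 0.0676]), 0.61, array([289., 194.]))]
side block_blue [(array([ 0.5955,  0.1029, -0.0006]), 0.89, array([289., 215.]))]
side top_pale [(array([ 0.455 , -0.0734,  0.069 ]), 0.5, array([232., 262.]))]
side block_pale [(array([ 0.4541, -0.0744,  0.0015]), 0.76, array([233., 284.]))]
1.3
```

View scene.

View pics/scene1.png

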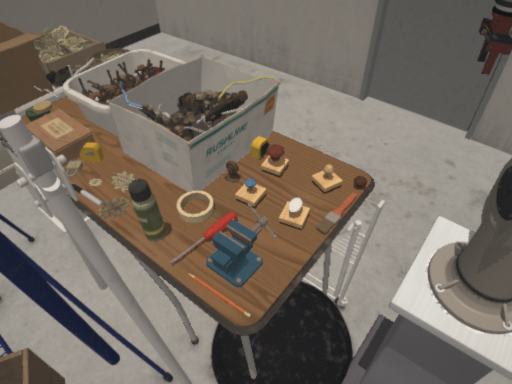

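View pics/side1.png

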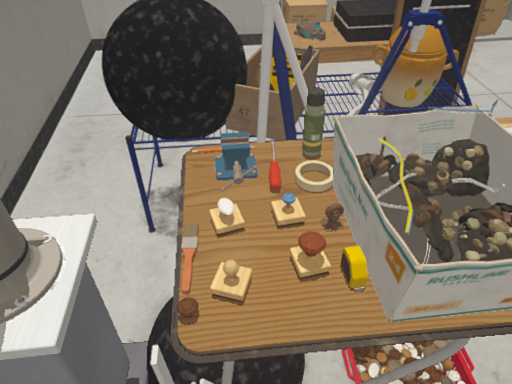

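Run:
```python
from h import *
def ray(p,uv):
    d=cv2.undistortPoints(np.float64([[uv]]),np.float64(p['intrinsics']),np.float64(p['dist_coeffs'])).ravel()
    R=np.array(p['R']);return -R.T@np.array(p['t']), R.T@np.r_[d,1]
def tri(a,b):
    A=[];B=[]
    M=np.zeros((3,3));v=np.zeros(3)
    for c,d in (a,b):
        d=d/np.linalg.norm(d);P=np.eye(3)-np.outer(d,d);M+=P;v+=P@c
    return np.linalg.solve(M,v)
p=manip.snapshot('scene');q=manip.snapshot('side')
for n,uv in dict(bl=(348,218),br=(395,318)).items():
    c,d=ray(q,uv);print(n,c-d*c[2]/d[2])
print('top near corner',tri(ray(p,(180,111)),ray(q,(336,117))), 'right', tri(ray(p,(278,83)),ray(q,(384,228))))
for k in ['red','white','blue']:
    X=[]
    for _ in range(2):
      for im in (p,q):
        r=[d for d in manip.tip_of(im,'top_'+k) if d['at'][2]>.03]
        if r: X.append(r[0]['at'])
    print(k,np.round(X,4).tolist(),np.mean(X,0).round(4))
w=manip.snapshot('wrist');print(-np.array(w['R']).T@np.array(w['t']),np.array(w['R'])[2])
```

```text
bl [0.72633637 0.07856821 0.        ]
br [ 0.73736625 -0.17349236  0.        ]
top near corner [0.71275317 0.16794676 0.23842643] right [ 0.68009676 -0.14915556  0.2139755 ]
red [[0.6107, -0.0375, 0.0792], [0.608, -0.0377, 0.0762], [0.6107, -0.0375, 0.0792], [0.608, -0.0377, 0.0762]] [ 0.6094 -0.0376  0.0777]
white [[0.4524, 0.0927, 0.0578], [0.4507, 0.0887, 0.0574], [0.4524, 0.0927, 0.0578], [0.4507, 0.0887, 0.0574]] [0.4516 0.0907 0.0576]
blue [[0.5881, 0.0993, 0.0611], [0.5925, 0.0983, 0.0669], [0.5881, 0.0993, 0.0611], [0.5925, 0.0983, 0.0669]] [0.5903 0.0988 0.064 ]
[ 0.29805357 -0.61048002  0.38525732] [-0.24159314 -0.08751615 -0.96642314]
```

The scene picture shows red at (275,152), white at (294,205), blue at (250,185) and pale at (327,170). The side picture matches these: red (312,240), white (226,207), blue (290,198), pale (231,268). The big box rim is at x≈0.70, z≈0.23, so I'll swing in high with the fingers shut and the wrist camera turned toward the base.

Request:
{"op": "send_rows", "data": {
  "steps": [
    {"x": -2.1, "y": -2.8, "z": -0.4, "rz": -0.14, "grip": 255},
    {"x": -4.3, "y": -5.6, "z": -0.8, "rz": -0.28, "grip": 255},
    {"x": -6.4, "y": -8.3, "z": -1.2, "rz": -0.42, "grip": 255},
    {"x": -8.6, "y": -11.1, "z": -1.6, "rz": -0.56, "grip": 255},
    {"x": -10.7, "y": -13.9, "z": -2, "rz": -0.7, "grip": 255}
  ]
}}

```text
invalid input
```

Request:
{"op": "send_rows", "data": {
  "steps": [
    {"x": -2.1, "y": -2.8, "z": -0.4, "rx": 0, "ry": 0, "rz": -0.14, "grip": 255},
    {"x": -4.3, "y": -5.6, "z": -0.8, "rx": 0, "ry": 0, "rz": -0.28, "grip": 255},
    {"x": -6.4, "y": -8.3, "z": -1.2, "rx": 0, "ry": 0, "rz": -0.42, "grip": 255},
    {"x": -8.6, "y": -11.1, "z": -1.6, "rx": 0, "ry": 0, "rz": -0.56, "grip": 255},
    {"x": -10.7, "y": -13.9, "z": -2.0, "rx": 0, "ry": 0, "rz": -0.7, "grip": 255}
  ]
}}

```text
time: 2.55
tcp_pos: [0.3258, -0.4847, 0.268]
tcp_rot: [0.967, -0.255, 0.0, 0.0]
wrist_force: [0.4, 0.0, -0.1]
opening: 0.0516
```

Request:
{"op": "send_rows", "data": {
  "steps": [
    {"x": 0.1, "y": -3.5, "z": 0, "rx": 0, "ry": 0, "rz": -0.14, "grip": 255},
    {"x": 0.3, "y": -7.0, "z": 0, "rx": 0, "ry": 0, "rz": -0.28, "grip": 255},
    {"x": 0.4, "y": -10.6, "z": 0, "rx": 0, "ry": 0, "rz": -0.42, "grip": 255},
    {"x": 0.6, "y": -14.1, "z": 0, "rx": 0, "ry": 0, "rz": -0.56, "grip": 255},
    {"x": 0.7, "y": -17.6, "z": 0, "rx": 0, "ry": 0, "rz": -0.7, "grip": 255}
  ]
}}

```text
time: 3.05
tcp_pos: [0.4196, -0.3357, 0.268]
tcp_rot: [0.996, 0.092, 0.0, 0.0]
wrist_force: [0.7, 0.1, -1.9]
opening: 0.0112
```

Request:
{"op": "send_rows", "data": {
  "steps": [
    {"x": 2.4, "y": -2.6, "z": 0, "rx": 0, "ry": 0, "rz": -0.14, "grip": 255},
    {"x": 4.8, "y": -5.2, "z": 0, "rx": 0, "ry": 0, "rz": -0.28, "grip": 255},
    {"x": 7.1, "y": -7.8, "z": 0, "rx": 0, "ry": 0, "rz": -0.42, "grip": 255},
    {"x": 9.5, "y": -10.4, "z": 0, "rx": 0, "ry": 0, "rz": -0.56, "grip": 255},
    {"x": 11.9, "y": -13.0, "z": 0, "rx": 0, "ry": 0, "rz": -0.7, "grip": 255}
  ]
}}

```text
time: 3.55
tcp_pos: [0.5135, -0.1866, 0.2679]
tcp_rot: [0.904, 0.428, 0.0, 0.0]
wrist_force: [-0.4, -0.4, -0.0]
opening: 0.0005
```

Request:
{"op": "send_rows", "data": {
  "steps": [
    {"x": 3.5, "y": -0.5, "z": 0, "rx": 0, "ry": 0, "rz": -0.14, "grip": 255},
    {"x": 7.0, "y": -0.9, "z": 0, "rx": 0, "ry": 0, "rz": -0.28, "grip": 255},
    {"x": 10.4, "y": -1.4, "z": 0, "rx": 0, "ry": 0, "rz": -0.42, "grip": 255},
    {"x": 13.9, "y": -1.8, "z": 0, "rx": 0, "ry": 0, "rz": -0.56, "grip": 255},
    {"x": 17.4, "y": -2.3, "z": 0, "rx": 0, "ry": 0, "rz": -0.7, "grip": 255}
  ]
}}

```text
time: 4.05
tcp_pos: [0.6069, -0.0382, 0.2678]
tcp_rot: [0.702, 0.712, 0.0, 0.0]
wrist_force: [0.7, -0.1, -0.2]
opening: 0.0001
```

Run:
```python
from h import *
p=manip.snapshot('side');w=manip.snapshot('wrist')
cv2.imwrite('pics/a.png',np.hstack([p['pixels'][:,:,::-1][:, 112:],w['pixels'][:,:,::-1]][:2])[:, :] if 0 else cv2.resize(np.hstack([p['pixels'],w['pixels']])[:,:,::-1],(800,300)))
for k in ['red','white','blue','pale']:
    print(k,[(np.round(d['at'],4).tolist(),round(d['score'],2)) for d in manip.tip_of(w,'top_'+k)[:2]])
```

```text
red [([0.6124, -0.0373, 0.0813], 0.76), ([0.5952, 0.1018, 0.0597], 0.3)]
white [([0.4466, 0.0951, 0.0622], 0.92)]
blue [([0.5937, 0.1025, 0.0628], 0.9)]
pale [([0.4554, -0.0743, 0.0697], 0.56), ([0.4518, 0.0937, 0.0018], 0.28)]
```

View pics/a.png

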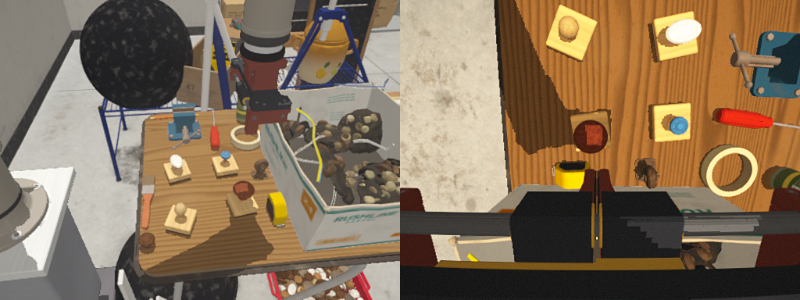

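The picture shows the gripper wide along y and well clear of the box, right over red. The wrist view puts all four knobs where I measured them. Going down over red.

Request:
{"op": "send_rows", "data": {
  "steps": [
    {"x": 0, "y": 0.35, "z": 3, "rx": 0, "ry": 0, "rz": 0.014, "grip": 255},
    {"x": 0, "y": 0.35, "z": 7, "rx": 0, "ry": 0, "rz": 0.014, "grip": 255},
    {"x": 0, "y": 0.35, "z": 11, "rx": 0, "ry": 0, "rz": 0.014, "grip": 255},
    {"x": 0, "y": 0.35, "z": 14, "rx": 0, "ry": 0, "rz": 0.014, "grip": 255},
    {"x": 0, "y": 0.35, "z": 15.4, "rx": 0, "ry": 0, "rz": 0.014, "grip": 255}
  ]
}}

```text
time: 4.85
tcp_pos: [0.6076, -0.0412, 0.1108]
tcp_rot: [0.71, 0.704, -0.002, -0.001]
wrist_force: [-0.3, -0.0, 0.1]
opening: 0.0002
```

Request:
{"op": "send_rows", "data": {
  "steps": [
    {"x": 0, "y": 0, "z": 0.2, "rx": 0, "ry": 0, "rz": 0, "grip": 255},
    {"x": 0, "y": 0, "z": 0.4, "rx": 0, "ry": 0, "rz": 0, "grip": 255},
    {"x": 0, "y": 0, "z": 0.6, "rx": 0, "ry": 0, "rz": 0, "grip": 255},
    {"x": 0, "y": 0, "z": 0.8, "rx": 0, "ry": 0, "rz": 0, "grip": 255},
    {"x": 0, "y": 0, "z": 1.0, "rx": 0, "ry": 0, "rz": 0, "grip": 255}
  ]
}}

```text
time: 5.35
tcp_pos: [0.6102, -0.039, 0.1045]
tcp_rot: [0.709, 0.705, 0.0, 0.001]
wrist_force: [0.6, -1.0, -0.0]
opening: 0.0005
```

Request:
{"op": "send_rows", "data": {
  "steps": [
    {"x": 0, "y": 0, "z": 0.2, "rx": 0, "ry": 0, "rz": 0, "grip": 255},
    {"x": 0, "y": 0, "z": 0.4, "rx": 0, "ry": 0, "rz": 0, "grip": 255},
    {"x": 0, "y": 0, "z": 0.6, "rx": 0, "ry": 0, "rz": 0, "grip": 255},
    {"x": 0, "y": 0, "z": 0.8, "rx": 0, "ry": 0, "rz": 0, "grip": 255},
    {"x": 0, "y": 0, "z": 1.0, "rx": 0, "ry": 0, "rz": 0, "grip": 255}
  ]
}}

```text
time: 5.85
tcp_pos: [0.61, -0.039, 0.0937]
tcp_rot: [0.709, 0.705, 0.0, 0.0]
wrist_force: [0.5, 0.4, 2.8]
opening: 0.0007
```

Request:
{"op": "send_rows", "data": {
  "steps": [
    {"x": 0, "y": 0, "z": 0.1, "rx": 0, "ry": 0, "rz": 0, "grip": 255},
    {"x": 0, "y": 0, "z": 0.2, "rx": 0, "ry": 0, "rz": 0, "grip": 255},
    {"x": 0, "y": 0, "z": 0.2, "rx": 0, "ry": 0, "rz": 0, "grip": 255}
  ]
}}

```text
time: 6.15
tcp_pos: [0.61, -0.039, 0.0919]
tcp_rot: [0.709, 0.705, 0.0, 0.0]
wrist_force: [0.5, -0.3, 5.0]
opening: 0.0009
```

Request:
{"op": "send_rows", "data": {
  "steps": [
    {"x": 0, "y": 0, "z": 0.05, "rx": 0, "ry": 0, "rz": 0, "grip": 255},
    {"x": 0, "y": 0, "z": 0.1, "rx": 0, "ry": 0, "rz": 0, "grip": 255},
    {"x": 0, "y": 0, "z": 0.1, "rx": 0, "ry": 0, "rz": 0, "grip": 255}
  ]
}}

```text
time: 6.45
tcp_pos: [0.6101, -0.039, 0.0912]
tcp_rot: [0.709, 0.705, 0.0, 0.0]
wrist_force: [0.6, -0.1, 6.4]
opening: 0.0005
```

Request:
{"op": "send_rows", "data": {
  "steps": [
    {"x": 0, "y": 0, "z": 0.05, "rx": 0, "ry": 0, "rz": 0, "grip": 255},
    {"x": 0, "y": 0, "z": 0.1, "rx": 0, "ry": 0, "rz": 0, "grip": 255},
    {"x": 0, "y": 0, "z": 0.1, "rx": 0, "ry": 0, "rz": 0, "grip": 255}
  ]
}}

```text
time: 6.75
tcp_pos: [0.6102, -0.039, 0.0906]
tcp_rot: [0.709, 0.705, 0.0, 0.001]
wrist_force: [-1.4, 0.5, 10.4]
opening: 0.0004
```

Request:
{"op": "send_rows", "data": {
  "steps": [
    {"x": 0, "y": 0, "z": 0.05, "rx": 0, "ry": 0, "rz": 0, "grip": 255},
    {"x": 0, "y": 0, "z": 0.1, "rx": 0, "ry": 0, "rz": 0, "grip": 255},
    {"x": 0, "y": 0, "z": 0.1, "rx": 0, "ry": 0, "rz": 0, "grip": 255}
  ]
}}

```text
time: 7.05
tcp_pos: [0.6102, -0.039, 0.09]
tcp_rot: [0.709, 0.705, 0.0, 0.001]
wrist_force: [-2.4, -0.9, 12.8]
opening: 0.0004
```

Request:
{"op": "send_rows", "data": {
  "steps": [
    {"x": 0, "y": 0, "z": -0.5, "rx": 0, "ry": 0, "rz": 0, "grip": 255},
    {"x": 0, "y": 0, "z": -2.5, "rx": 0, "ry": 0, "rz": 0, "grip": 255},
    {"x": 0, "y": 0, "z": -6, "rx": 0, "ry": 0, "rz": 0, "grip": 255},
    {"x": 0, "y": 0, "z": -10, "rx": 0, "ry": 0, "rz": 0, "grip": 255},
    {"x": 0, "y": 0, "z": -14, "rx": 0, "ry": 0, "rz": 0, "grip": 255}
  ]
}}

```text
time: 7.55
tcp_pos: [0.6084, -0.0389, 0.229]
tcp_rot: [0.709, 0.705, -0.001, -0.001]
wrist_force: [0.4, -0.4, -0.9]
opening: 0.0007
```

Request:
{"op": "send_rows", "data": {
  "steps": [
    {"x": 2.6, "y": -3.2, "z": 0, "rx": 0, "ry": 0, "rz": 0, "grip": 255},
    {"x": 5.2, "y": -6.4, "z": 0, "rx": 0, "ry": 0, "rz": 0, "grip": 255},
    {"x": 8, "y": -9.6, "z": 0, "rx": 0, "ry": 0, "rz": 0, "grip": 255},
    {"x": 10.6, "y": -12.8, "z": 0, "rx": 0, "ry": 0, "rz": 0, "grip": 255},
    {"x": 13.1, "y": -15.8, "z": 0, "rx": 0, "ry": 0, "rz": 0, "grip": 255}
  ]
}}

```text
time: 8.05
tcp_pos: [0.4499, 0.0936, 0.2279]
tcp_rot: [0.709, 0.705, -0.001, -0.0]
wrist_force: [-0.2, 0.5, 0.5]
opening: 0.0007
```

Run:
```python
from h import *
for c in ['scene','side']:
    p=manip.snapshot(c)
    for k in ['top_red','block_red','top_white','block_white','top_blue','top_pale','block_pale']:
        print(c,k,[(np.round(d['at'],4).tolist(),round(d['score'],2)) for d in manip.tip_of(p,k)[:2]])
    if c=='side': cv2.imwrite('pics/b.png',cv2.resize(p['pixels'][160:320,180:380,::-1],(800,640))[:600])
print(manip.observe()['tcp_pos'],manip.observe()['time'])
```

```text
scene top_red [([0.611, -0.0373, 0.0694], 0.65)]
scene block_red [([0.609, -0.0386, -0.001], 0.96), ([0.4503, 0.0935, 0.0595], 0.68)]
scene top_white [([0.4482, 0.0913, 0.0607], 0.46), ([0.6106, -0.0364, 0.0689], 0.43)]
scene block_white [([0.4524, 0.0908, 0.0041], 0.66), ([0.5904, 0.0974, 0.0611], 0.38)]
scene top_blue [([0.5901, 0.0999, 0.0639], 0.6), ([0.6053, -0.0406, -0.0015], 0.51)]
scene top_pale [([0.5909, 0.0994, 0.0641], 0.65), ([0.4522, -0.0773, 0.0714], 0.42)]
scene block_pale [([0.453, -0.074, -0.0024], 0.63)]
side top_red [([0.6067, -0.0388, 0.0686], 0.6)]
side block_red [([0.6114, -0.0382, -0.0008], 0.67)]
side top_white [([0.4494, 0.0889, 0.06], 0.69)]
side block_white [([0.452, 0.0906, 0.0011], 0.8), ([0.4516, -0.0717, 0.0018], 0.63)]
side top_blue [([0.5936, 0.0975, 0.0671], 0.49), ([0.4598, 0.3769, -0.002], 0.3)]
side top_pale [([0.4542, -0.0737, 0.0686], 0.47)]
side block_pale [([0.4511, -0.0755, 0.0005], 0.94)]
[0.45253778 0.09284071 0.22862136] 8.85
```

View pics/b.png

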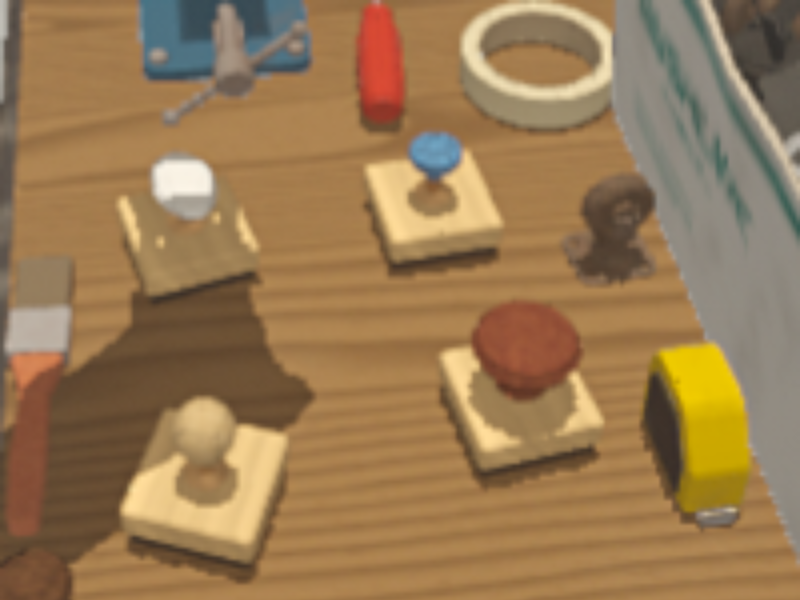

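Red now reads about 10 mm lower, at 0.069, and its block has not moved. In the crop it sits low at (525,350), while white (182,188) and blue (435,155) still stand proud. White is next.

Request:
{"op": "send_rows", "data": {
  "steps": [
    {"x": -0.15, "y": -0.15, "z": 3, "rx": 0, "ry": 0, "rz": 0, "grip": 255},
    {"x": -0.15, "y": -0.15, "z": 7, "rx": 0, "ry": 0, "rz": 0, "grip": 255},
    {"x": -0.15, "y": -0.15, "z": 11, "rx": 0, "ry": 0, "rz": 0, "grip": 255},
    {"x": -0.15, "y": -0.15, "z": 13, "rx": 0, "ry": 0, "rz": 0, "grip": 255},
    {"x": -0.15, "y": -0.15, "z": 13.6, "rx": 0, "ry": 0, "rz": 0, "grip": 255}
  ]
}}

```text
time: 9.35
tcp_pos: [0.4495, 0.0911, 0.0906]
tcp_rot: [0.709, 0.705, -0.002, -0.001]
wrist_force: [-0.4, 0.6, 0.6]
opening: 0.0005
```

Request:
{"op": "send_rows", "data": {
  "steps": [
    {"x": 0, "y": 0, "z": 0, "rx": 0, "ry": 0, "rz": 0, "grip": 255},
    {"x": 0, "y": 0, "z": 0.2, "rx": 0, "ry": 0, "rz": 0, "grip": 255},
    {"x": 0, "y": 0, "z": 0.4, "rx": 0, "ry": 0, "rz": 0, "grip": 255},
    {"x": 0, "y": 0, "z": 0.6, "rx": 0, "ry": 0, "rz": 0, "grip": 255},
    {"x": 0, "y": 0, "z": 0.8, "rx": 0, "ry": 0, "rz": 0, "grip": 255}
  ]
}}

```text
time: 9.85
tcp_pos: [0.4514, 0.0914, 0.0851]
tcp_rot: [0.709, 0.705, 0.0, 0.0]
wrist_force: [-0.5, -0.4, 0.9]
opening: 0.0005
```

Request:
{"op": "send_rows", "data": {
  "steps": [
    {"x": 0, "y": 0, "z": 0.2, "rx": 0, "ry": 0, "rz": 0, "grip": 255},
    {"x": 0, "y": 0, "z": 0.4, "rx": 0, "ry": 0, "rz": 0, "grip": 255},
    {"x": 0, "y": 0, "z": 0.6, "rx": 0, "ry": 0, "rz": 0, "grip": 255},
    {"x": 0, "y": 0, "z": 0.8, "rx": 0, "ry": 0, "rz": 0, "grip": 255},
    {"x": 0, "y": 0, "z": 1.0, "rx": 0, "ry": 0, "rz": 0, "grip": 255}
  ]
}}

```text
time: 10.35
tcp_pos: [0.4513, 0.0914, 0.0746]
tcp_rot: [0.709, 0.705, 0.0, 0.0]
wrist_force: [1.5, -1.2, 3.8]
opening: 0.0004
```

Request:
{"op": "send_rows", "data": {
  "steps": [
    {"x": 0, "y": 0, "z": 0.1, "rx": 0, "ry": 0, "rz": 0, "grip": 255},
    {"x": 0, "y": 0, "z": 0.15, "rx": 0, "ry": 0, "rz": 0, "grip": 255},
    {"x": 0, "y": 0, "z": 0.2, "rx": 0, "ry": 0, "rz": 0, "grip": 255},
    {"x": 0, "y": 0, "z": 0.2, "rx": 0, "ry": 0, "rz": 0, "grip": 255}
  ]
}}

```text
time: 10.75
tcp_pos: [0.4513, 0.0914, 0.073]
tcp_rot: [0.709, 0.705, 0.0, 0.0]
wrist_force: [0.7, -0.6, 6.7]
opening: 0.0005
```

Request:
{"op": "send_rows", "data": {
  "steps": [
    {"x": 0, "y": 0, "z": 0.05, "rx": 0, "ry": 0, "rz": 0, "grip": 255},
    {"x": 0, "y": 0, "z": 0.1, "rx": 0, "ry": 0, "rz": 0, "grip": 255},
    {"x": 0, "y": 0, "z": 0.15, "rx": 0, "ry": 0, "rz": 0, "grip": 255},
    {"x": 0, "y": 0, "z": 0.15, "rx": 0, "ry": 0, "rz": 0, "grip": 255}
  ]
}}

```text
time: 11.15
tcp_pos: [0.4514, 0.0915, 0.0718]
tcp_rot: [0.709, 0.705, 0.0, 0.001]
wrist_force: [-0.7, -1.0, 11.9]
opening: 0.0005
```

Request:
{"op": "send_rows", "data": {
  "steps": [
    {"x": 0, "y": 0, "z": 0.05, "rx": 0, "ry": 0, "rz": 0, "grip": 255},
    {"x": 0, "y": 0, "z": 0.05, "rx": 0, "ry": 0, "rz": 0, "grip": 255}
  ]
}}

```text
time: 11.35
tcp_pos: [0.4514, 0.0915, 0.0715]
tcp_rot: [0.709, 0.705, 0.0, 0.001]
wrist_force: [-0.7, -2.9, 14.5]
opening: 0.0005
```

Request:
{"op": "send_rows", "data": {
  "steps": [
    {"x": 0, "y": 0, "z": -0.5, "rx": 0, "ry": 0, "rz": 0, "grip": 255},
    {"x": 0, "y": 0, "z": -2.5, "rx": 0, "ry": 0, "rz": 0, "grip": 255},
    {"x": 0, "y": 0, "z": -6, "rx": 0, "ry": 0, "rz": 0, "grip": 255},
    {"x": 0, "y": 0, "z": -10, "rx": 0, "ry": 0, "rz": 0, "grip": 255},
    {"x": 0, "y": 0, "z": -12, "rx": 0, "ry": 0, "rz": 0, "grip": 255}
  ]
}}

```text
time: 11.85
tcp_pos: [0.4511, 0.0921, 0.1929]
tcp_rot: [0.709, 0.705, 0.001, 0.0]
wrist_force: [0.3, 1.1, -0.0]
opening: 0.0001
```

Request:
{"op": "send_rows", "data": {
  "steps": [
    {"x": 0.2, "y": 3, "z": 0, "rx": 0, "ry": 0, "rz": 0, "grip": 255},
    {"x": 0.4, "y": 7, "z": 0, "rx": 0, "ry": 0, "rz": 0, "grip": 255},
    {"x": 0.7, "y": 11, "z": 0, "rx": 0, "ry": 0, "rz": 0, "grip": 255},
    {"x": 0.9, "y": 14, "z": 0, "rx": 0, "ry": 0, "rz": 0, "grip": 255},
    {"x": 0.9, "y": 14, "z": 0, "rx": 0, "ry": 0, "rz": 0, "grip": 255}
  ]
}}

```text
time: 12.35
tcp_pos: [0.5935, 0.0996, 0.1897]
tcp_rot: [0.71, 0.704, 0.001, -0.001]
wrist_force: [0.3, -0.5, -0.4]
opening: 0.0005
```

Run:
```python
from h import *
for c in ['scene','side']:
    p=manip.snapshot(c)
    for k in ['top_white','block_white','top_blue','block_blue']:
        print(c,k,[(np.round(d['at'],4).tolist(),round(d['score'],2)) for d in manip.tip_of(p,k)[:2]])
print(manip.observe()['tcp_pos'],manip.observe()['time'])
```

```text
scene top_white [([0.4517, 0.0948, 0.0481], 0.7), ([0.6115, -0.0374, 0.0673], 0.63)]
scene block_white [([0.4487, 0.0887, 0.0043], 0.56), ([0.4584, -0.0717, 0.0005], 0.23)]
scene top_blue [([0.5887, 0.0997, 0.0605], 0.51)]
scene block_blue [([0.5878, 0.1012, -0.0017], 0.65), ([0.4588, 0.3775, -0.0042], 0.65)]
side top_white [([0.4535, 0.0898, 0.0478], 0.59)]
side block_white [([0.451, 0.0943, 0.0004], 0.8)]
side top_blue [([0.5907, 0.0959, 0.0645], 0.62)]
side block_blue [([0.5922, 0.1042, -0.0002], 0.7)]
[0.59061418 0.09945807 0.19091471] 12.85
```

Request:
{"op": "send_rows", "data": {
  "steps": [
    {"x": 0, "y": 0, "z": 3, "rx": 0, "ry": 0, "rz": 0, "grip": 255},
    {"x": 0, "y": 0, "z": 6, "rx": 0, "ry": 0, "rz": 0, "grip": 255},
    {"x": 0, "y": 0, "z": 8.5, "rx": 0, "ry": 0, "rz": 0, "grip": 255},
    {"x": 0, "y": 0, "z": 9.7, "rx": 0, "ry": 0, "rz": 0, "grip": 255},
    {"x": 0, "y": 0, "z": 9.7, "rx": 0, "ry": 0, "rz": 0, "grip": 255}
  ]
}}

```text
time: 13.35
tcp_pos: [0.59, 0.0993, 0.0923]
tcp_rot: [0.709, 0.705, -0.001, -0.001]
wrist_force: [0.8, 0.4, -0.3]
opening: 0.0001
```

Request:
{"op": "send_rows", "data": {
  "steps": [
    {"x": 0, "y": 0, "z": 0.2, "rx": 0, "ry": 0, "rz": 0, "grip": 255},
    {"x": 0, "y": 0, "z": 0.4, "rx": 0, "ry": 0, "rz": 0, "grip": 255},
    {"x": 0, "y": 0, "z": 0.6, "rx": 0, "ry": 0, "rz": 0, "grip": 255},
    {"x": 0, "y": 0, "z": 0.8, "rx": 0, "ry": 0, "rz": 0, "grip": 255},
    {"x": 0, "y": 0, "z": 0.8, "rx": 0, "ry": 0, "rz": 0, "grip": 255}
  ]
}}

```text
time: 13.85
tcp_pos: [0.5917, 0.0997, 0.0862]
tcp_rot: [0.709, 0.705, 0.001, 0.0]
wrist_force: [0.6, -0.0, 2.3]
opening: 0.0003
```

Request:
{"op": "send_rows", "data": {
  "steps": [
    {"x": 0, "y": 0, "z": 0.2, "rx": 0, "ry": 0, "rz": 0, "grip": 255},
    {"x": 0, "y": 0, "z": 0.4, "rx": 0, "ry": 0, "rz": 0, "grip": 255},
    {"x": 0, "y": 0, "z": 0.6, "rx": 0, "ry": 0, "rz": 0, "grip": 255},
    {"x": 0, "y": 0, "z": 0.8, "rx": 0, "ry": 0, "rz": 0, "grip": 255},
    {"x": 0, "y": 0, "z": 1.0, "rx": 0, "ry": 0, "rz": 0, "grip": 255}
  ]
}}

```text
time: 14.35
tcp_pos: [0.5914, 0.0997, 0.0756]
tcp_rot: [0.709, 0.705, 0.0, 0.0]
wrist_force: [2.2, 0.1, 4.4]
opening: 0.0
```

Request:
{"op": "send_rows", "data": {
  "steps": [
    {"x": 0, "y": 0, "z": 0.08, "rx": 0, "ry": 0, "rz": 0, "grip": 255},
    {"x": 0, "y": 0, "z": 0.16, "rx": 0, "ry": 0, "rz": 0, "grip": 255},
    {"x": 0, "y": 0, "z": 0.22, "rx": 0, "ry": 0, "rz": 0, "grip": 255},
    {"x": 0, "y": 0, "z": 0.22, "rx": 0, "ry": 0, "rz": 0, "grip": 255}
  ]
}}

```text
time: 14.75
tcp_pos: [0.5915, 0.0997, 0.0743]
tcp_rot: [0.709, 0.705, 0.0, 0.0]
wrist_force: [1.0, 0.2, 9.3]
opening: 0.0004
```

Request:
{"op": "send_rows", "data": {
  "steps": [
    {"x": 0, "y": 0, "z": 0.06, "rx": 0, "ry": 0, "rz": 0, "grip": 255},
    {"x": 0, "y": 0, "z": 0.12, "rx": 0, "ry": 0, "rz": 0, "grip": 255},
    {"x": 0, "y": 0, "z": 0.12, "rx": 0, "ry": 0, "rz": 0, "grip": 255}
  ]
}}

```text
time: 15.05
tcp_pos: [0.5916, 0.0998, 0.0735]
tcp_rot: [0.709, 0.705, 0.0, 0.001]
wrist_force: [-1.2, -0.5, 12.2]
opening: 0.0004
```

Request:
{"op": "send_rows", "data": {
  "steps": [
    {"x": 0, "y": 0, "z": -0.5, "rx": 0, "ry": 0, "rz": 0, "grip": 255},
    {"x": 0, "y": 0, "z": -2.5, "rx": 0, "ry": 0, "rz": 0, "grip": 255},
    {"x": 0, "y": 0, "z": -6, "rx": 0, "ry": 0, "rz": 0, "grip": 255},
    {"x": 0, "y": 0, "z": -10, "rx": 0, "ry": 0, "rz": 0, "grip": 255},
    {"x": 0, "y": 0, "z": -14, "rx": 0, "ry": 0, "rz": 0, "grip": 255}
  ]
}}

```text
time: 15.55
tcp_pos: [0.5895, 0.0992, 0.2125]
tcp_rot: [0.709, 0.705, -0.002, -0.001]
wrist_force: [1.3, -0.2, -0.4]
opening: 0.0005
```

Request:
{"op": "send_rows", "data": {
  "steps": [
    {"x": 0, "y": -2, "z": -2, "rx": 0, "ry": 0, "rz": 0, "grip": 255},
    {"x": 0, "y": -5, "z": -4, "rx": 0, "ry": 0, "rz": 0, "grip": 255},
    {"x": 0, "y": -8, "z": -6, "rx": 0, "ry": 0, "rz": 0, "grip": 255},
    {"x": 0, "y": -10, "z": -7, "rx": 0, "ry": 0, "rz": 0, "grip": 255},
    {"x": 0, "y": -10, "z": -7, "rx": 0, "ry": 0, "rz": 0, "grip": 255}
  ]
}}

```text
time: 16.05
tcp_pos: [0.4887, 0.1003, 0.283]
tcp_rot: [0.709, 0.705, -0.001, 0.001]
wrist_force: [0.7, -0.1, 0.1]
opening: 0.0008
```

Run:
```python
from h import *
for c in ['scene','side']:
    p=manip.snapshot(c)
    for k in ['red','white','blue','pale']:
      for n in ['top_','block_']:
        print(c,n+k,[(np.round(d['at'],4).tolist(),round(d['score'],2)) for d in manip.tip_of(p,n+k)[:2]])
    if c=='side': cv2.imwrite('pics/c.png',cv2.resize(p['pixels'][130:330,170:420,::-1],(750,600)))
s=manip.observe();print(s['tcp_pos'],s['time'],s['wrist_force'])
```

```text
scene top_red [([0.6085, -0.0383, 0.0669], 0.7)]
scene block_red [([0.6073, -0.0401, -0.0012], 0.92)]
scene top_white [([0.4508, 0.0933, 0.0501], 0.7)]
scene block_white [([0.45, 0.0909, 0.0064], 0.94)]
scene top_blue [([0.4589, 0.3829, -0.0017], 0.68), ([0.5887, 0.0985, 0.0514], 0.66)]
scene block_blue [([0.5894, 0.0976, 0.0006], 0.75), ([0.6123, -0.0388, 0.0694], 0.4)]
scene top_pale [([0.4522, -0.0743, 0.0704], 0.59), ([0.6833, 0.0681, 0.0016], 0.59)]
scene block_pale [([0.4535, -0.0729, -0.0035], 0.58), ([0.4522, 0.0871, 0.0033], 0.17)]
side top_red [([0.6074, -0.0407, 0.0673], 0.83), ([0.6853, 0.0679, -0.0004], 0.24)]
side block_red [([0.6146, -0.043, -0.0035], 0.68), ([0.692, -0.0775, 0.0014], 0.67)]
side top_white [([0.4504, 0.0895, 0.0492], 0.58)]
side block_white [([0.4492, 0.0918, 0.0035], 0.82)]
side top_blue [([0.5896, 0.1005, 0.0545], 0.66), ([0.586, 0.2927, 0.0015], 0.28)]
side block_blue [([0.4601, 0.3793, -0.001], 0.73)]
side top_pale [([0.4511, -0.0726, 0.069], 0.65)]
side block_pale [([0.4513, -0.0764, 0.0027], 0.86)]
[0.49100237 0.10016825 0.28229872] 16.95 [ 0.38028307 -0.32112101  0.26753348]
```

View pics/c.png

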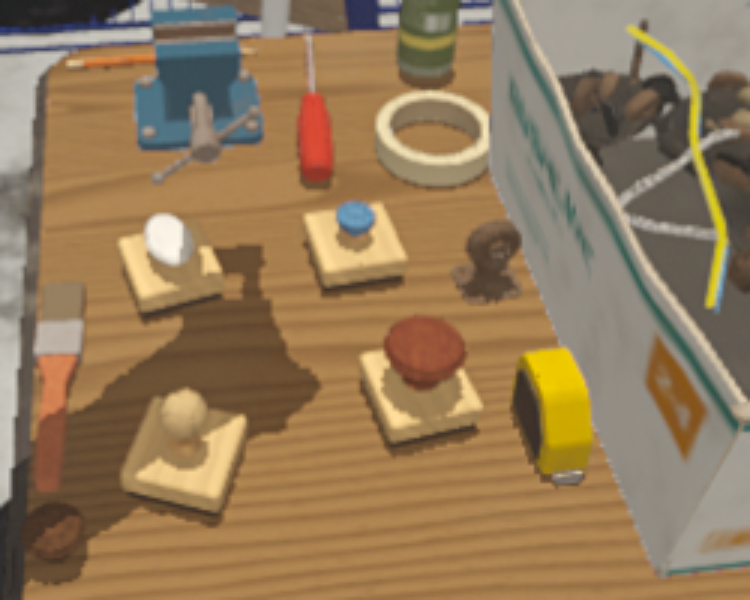

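The picture shows white (168,240), blue (355,217) and red (425,350) seated. Pale (185,415) still stands proud, and nothing has been displaced. Handing in.

```bash
python3 -c "
from h import *
print(manip.job_done())"
```

```text
the job is handed in; nothing more can be done
None
```

I pressed the red, then the white oval, then the blue knob home with closed fingertips, and handed the job in at about 17 s of the 46 s allowed. No verdict is reported at hand-in.

| Knob | Peak press force | Final top height (scene / side camera) | Height when home |
|---|---|---|---|
| Red | 12.8 N | 66.9 / 67.3 mm | 67 mm |
| White | 14.5 N | 50.1 / 49.2 mm | 49 mm |
| Blue | 12.2 N | 51.4 / 54.5 mm | 51 mm |

- **Seating:** on each knob the force was about 3–4 N while it slid. It then climbed past 10 N at roughly the foam's stiffness, which is what a seated knob should do.
- **Disagreement on blue:** the side camera's 54.5 mm is 3.5 mm above home, but that camera had also read blue 3–6 mm higher than the scene camera before pressing. The fingertip height under load matched home (48.5 mm measured, about 48.6 mm expected), so I took it as seated.
- **Left alone:** the pale knob still reads 69–70 mm, as at the start. The red, white and pale offcuts stayed in place within measuring error. For blue's offcut the side camera's last reading was a false detection, so that rests on the scene camera (unmoved) and the picture. The other things looked undisturbed in the last picture, though I did not re-measure them.
- **Refused call:** my first move call was refused as invalid before any motion; I resent it with all fields filled in.

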